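# Refill a mower's starter clutch and snap its cover on

### The job

Pour the six steel balls from the sheet-steel parts cup into the open starter clutch on top of the flywheel and stand the empty cup upright back on the bench. Then set the retainer cover, neck up, over the clutch's stud and press it down past the click until it lies fully home on the clutch rim; finish still holding the cover's neck and pressing the cover firmly down, without letting go. Leave the other parts lying on the bench where they are.

Things in the scene. Friction and masses are not known exactly. Their poses are not given: they have to be found in the camera images.
- flywheel: cast aluminium flywheel, 190 mm across, vanes round it (tops 59 mm above the bench), fixed on a round plywood disc (210 mm across, 12 mm thick) screwed to the bench. Origin: centre of the disc's underside, z up. On its hub stands the starter clutch: an open round steel cup, inside 70 mm, outside 78 mm (84 over six small lugs), 20 mm deep, with a stud in the middle
- clutch_floor (a point): centre of the clutch cup's flat floor, on the stud's axis, 60 mm above the bench; z up. The stud rises from here: 17 mm diameter, tip tapered to a 9 mm square end. Balls that lie on the floor have their centres 7 mm above this point
- clutch_rim (a point): point on the stud's axis level with the top of the clutch rim, 80 mm above the bench; the underside of the cover lies here when it is fully home
- stud_top (a point): top of the stud, 21 mm above the rim. Four spring-loaded balls stand out of its sides to 26 mm diameter, centres 9.6 mm above the rim, and give way inwards: the cover meets them with its underside about 16 mm above home, takes a push of about 10 N to pass them; then the push drops and turns into a pull down to the rim, where it stops hard
- cover: bare steel retainer cover, about 140 g: flat disc, 78 mm diameter, 3 mm thick, with a raised round neck, 33 mm diameter, up to 25 mm above the underside. Origin: centre of the underside, z along the neck; lies disc down on the bench. 20 mm hole in the disc (its edge snaps over the stud's balls), wider inside the neck; 18 mm hole in the neck's top, through which the stud end shows, recessed 4 mm
- cover_top (a point): centre of the top of the cover's neck, 25 mm above the cover's underside
- cup: open parts cup of bent sheet steel, 120 g, holding the six balls. Origin: centre of its underside, z up. Floor 52 mm long (x); upright back and side walls 34 mm high, 2.4 mm thick; the side walls are parallel, 43 mm over their outsides (y). At +x the floor goes on as a ramp rising at 32 degrees to the pouring lip, with 20 mm sides. The balls roll out when +x is tipped down over 35 degrees
- cup_lip (a point): middle of the pouring lip, 59 mm ahead (+x) of the cup's origin and 21 mm above its underside
- ball0_center (a point): centre of steel ball 1 of 6, 14 mm diameter, 11 g, oiled; starts in the cup
- ball1_center (a point): centre of steel ball 2 of 6, 14 mm diameter, 11 g, oiled; starts in the cup
- ball2_center (a point): centre of steel ball 3 of 6, 14 mm diameter, 11 g, oiled; starts in the cup
- ball3_center (a point): centre of steel ball 4 of 6, 14 mm diameter, 11 g, oiled; starts in the cup
- ball4_center (a point): centre of steel ball 5 of 6, 14 mm diameter, 11 g, oiled; starts in the cup
- ball5_center (a point): centre of steel ball 6 of 6, 14 mm diameter, 11 g, oiled; starts in the cup
- pulley: blue plastic recoil pulley, 90 mm diameter, 22 mm high, lying on the bench; not part of the job. Origin: centre of its underside
- adapter: brass spark plug adapter, 38 mm tall, standing on its 20 mm hexagon; not part of the job. Origin: centre of its underside
- flywheel_nut: matte black steel flywheel nut, 34 mm across its flange, 18 mm high; not part of the job. Origin: centre of its underside
- spark_plug: spark plug lying on the bench, about 72 mm long (x), 20 mm high; not part of the job. Origin: on the bench under its middle
- wrench: spanner 180 mm long lying on the bench; not part of the job. Origin: under its middle
There are look-alikes about, which are no part of the job. Leave any brown or orange look-alike of the cup alone. Leave any brown look-alike of the cover alone.

How it is judged:
By the outcome, as a careful person would: the job done as asked, in the order asked, and still so for the second after the job is handed in, while the arm keeps its last pose, push and grip.
It also fails if it takes over 72 s, if anything falls off the work surface, if the arm or the gripper's body presses on something with over 40 N, if the wrist force passes 120 N, or if a joint passes its speed limit or range.

### The arm

A 6-joint arm with a two-finger parallel gripper is mounted at the origin on the work surface. World frame = base frame: x ahead of the robot, y to its left, z up, the work surface at z = 0. Lengths are in m, angles in rad, forces in N, time in s.
With the tool pointing down it reaches from about 0.35 to 0.775 m from the base axis. Payload 7.3 kg.
Tool frame: the origin (TCP) lies midway between the tips of the shut fingers; the grasp point (between the pads) lies 19 mm behind it; z points along the fingers, y is the line along which they close (so a half turn about z gives the same grasp; the last joint's range is limited). The gripper opens to 92 mm and grips with 3 to 60 N. Pads are 19 mm wide; open, the fingers measure 130 mm over their backs; the gripper's body (75 mm by 190 mm) begins 47 mm behind the grasp point.
Start: joints at [-1.355, 0.342, 1.524, -0, 1.275, -0.146], TCP at [0.186, -0.491, 0.227] pointing down, gripper open.
Joint ranges: [-2.53, 2.53], [-0.77, 2.02], [0.04, 2.7], [-1, 4.14], [0.28, 2.66], [-3.11, 3.11]. Speed limits (rad/s): [2.57, 2.57, 3.14, 3.14, 3.14, 3.14].

### API

Orientations are given as [roll, pitch, yaw] about the fixed x, y, z axes, in that order (R = Rz(yaw) Ry(pitch) Rx(roll)).
In Python, from cell import monitor, vision, workorder gives the robot as it stands.
- The arm moves only by the tool move_arm, never from a script. Its argument "rows" is a list of rows, each a list of 5 numbers: the shift along the world's x, y, z in mm, then the turn about the world's z in rad, then the closure, from -1 (fully open) to 1 (shut). A call has 1 to 12 rows; each row shifts and turns the commanded pose from where the row before left it; what a row does not reach is not made up. A row lasts 1/10 s, in which the tool goes at most 50 mm and 8.59 degrees, less where a joint would pass 70% of its speed; a pose out of reach is approached as far as the arm can. A call is refused whole if a number of a shift passes 50 or a number of a turn 0.15, either way. A call with a gripper value outside its range is refused whole. The fingers move at their own pace and stop on an object; "newtons" is the grip in N (left out, the last holds). Time passes only in rows, so rows that do not move let the fingers close. It gives the time, the measured TCP pose, the force, the opening and the grip force at its end, in the units of the state.
- monitor.observe(): the state, without advancing time (a new reading comes with each control period).
- vision.read_camera(name): name is "scene" or "side" or "wrist"; returns the picture (420x560x3 uint8, red, green, blue); there is no depth.
- vision.get_calibration(name): a dict with "K" (3x3 intrinsics, pixels), "T" (4x4, takes a point from camera to world coordinates); the wrist camera has in their place "mount" (4x4, takes a point from camera to tool coordinates, whose origin is the TCP and whose axes are the flange's). Camera axes: x right, y up, looking along -z (the intrinsics and any distortion apply to the point x, -y, -z); pixel columns grow to the right and rows downward; lengths in m; the calibration is good to about 2 mm. A picture is of the moment at which its call begins: read the wrist's pose just before it. get_calibration takes no time and is no camera call.
- workorder.hand_in(): hands the job in; it is judged then, once.
The state is a dict: "time": time; "qpos": joint angles; "qvel": joint speeds; "joint_efforts": joint torques, N m; "tool_pos": TCP position; "tool_rot": TCP orientation; "contact_force": force on the tool from outside, world axes, zero at the start; "torque": the same for the moment, N m; "opening": finger opening in m; "grip_force": force on a finger pad.
Only numpy, scipy, OpenCV 4.12 (cv2) and the standard library are available. Lean on these libraries where they do the work, as an engineer would, in place of code of your own. Each camera call takes 0.05 s, during which the arm holds its last target. There are 200 camera calls.

## Working session

There is one attempt and no reset: what is moved stays moved. The work goes in short steps, Python scripts to look and compute and a tool call to move; the robot and the scene stay as the last step left them, time stands still between calls to the robot, and variables do not carry over. Pictures are saved under pics/ and viewed, at most 10 in all, crops included, and the job is handed in when it is done.

Besides the shell and the picture viewer there is one more tool, called after "Emit:" as name([rows], argument=value, ...), one row to a line, values as JSON. move_arm: Moves the arm, as the interface text tells. Its arguments: {"type":"object","properties":{"rows":{"type":"array","items":{"type":"array","items":{"type":"number"}}},"newtons":{"type":"number"}},"required":["rows"]}

```bash
mkdir -p pics; ls; cat > h.py <<'E'
import numpy as np, cv2
from cell import monitor, vision, workorder
from scipy.spatial.transform import Rotation as Ro
def snap(n,f,s=1):
    im=vision.read_camera(n); cv2.imwrite('pics/'+f,cv2.cvtColor(im,cv2.COLOR_RGB2BGR)); return im
def camT(n):
    c=vision.get_calibration(n)
    if 'T' in c: return c,np.array(c['T'])
    s=monitor.observe(); T=np.eye(4); T[:3,:3]=Ro.from_euler('xyz',s['tool_rot']).as_matrix(); T[:3,3]=s['tool_pos']
    return c,T@np.array(c['mount'])
def ray(n,u,v):
    c,T=camT(n); K=np.array(c['K']); d=np.array(c.get('dist',np.zeros(5)),float)
    p=cv2.undistortPoints(np.array([[[u,v]]],float),K,d)[0,0]
    return T[:3,3],T[:3,:3]@np.array([p[0],-p[1],-1])
def onz(n,u,v,z):
    o,r=ray(n,u,v); return o+r*(z-o[2])/r[2]
def proj(n,P):
    c,T=camT(n); K=np.array(c['K']); q=np.linalg.inv(T)@np.append(P,1); d=np.array(c.get('dist',np.zeros(5)),float)
    return cv2.projectPoints(np.array([[q[0],-q[1],-q[2]]]),np.zeros(3),np.zeros(3),K,d)[0][0,0]
E
python3 - <<'E'
from h import *
s=monitor.observe(); print(s)
for n in ['scene','side','wrist']:
    print(n,vision.get_calibration(n)); snap(n,n+'0.png')
a=cv2.imread('pics/scene0.png');b=cv2.imread('pics/side0.png');
E
```

```text
pics
{'time': 0.0, 'qpos': array([-1.35498259e+00,  3.42725872e-01,  1.52504123e+00,  1.74186213e-05,
        1.27540381e+00, -1.46024900e-01]), 'qvel': array([-8.14632883e-04, -6.08486048e-04,  2.02953005e-05,  4.26728950e-04,
       -3.12601263e-04, -3.63326413e-04]), 'joint_efforts': array([-5.09159254e-04, -4.31247103e+01, -2.44223571e+01,  7.17753265e-02,
        5.59368299e-02, -1.26275868e-04]), 'tool_pos': array([ 0.18576982, -0.49058538,  0.22603489]), 'tool_rot': array([-3.14003361e+00, -2.46125936e-04,  3.61833365e-01]), 'contact_force': array([ 0.57207906,  1.07916882, -0.34208204]), 'torque': array([ 0.03173321,  0.02417173, -0.05879396]), 'grip_force': 0.0, 'opening': 0.09196785918937708}
scene {'K': array([[474.18615181,   0.        , 279.5641005 ],
       [  0.        , 474.18615181, 207.09136483],
       [  0.        ,   0.        ,   1.        ]]), 'T': array([[-0.90030182, -0.36346964,  0.23947121,  0.81000548],
       [ 0.43525658, -0.75543453,  0.48976565,  0.49522862],
       [ 0.00288987,  0.54516832,  0.83832163,  0.99643548],
       [ 0.        ,  0.        ,
[... 264 characters left out ...]
     [-0.33039067,  0.52431631, -0.78481489, -1.05809261],
       [ 0.01248132,  0.83386323,  0.55182998,  0.83230683],
       [ 0.        ,  0.        ,  0.        ,  1.        ]])}
wrist {'K': array([[289.88994075,   0.        , 284.86487668],
       [  0.        , 289.88994075, 208.48335621],
       [  0.        ,   0.        ,   1.        ]]), 'mount': array([[ 2.86733323e-04,  9.59248008e-01,  2.82565351e-01,
         7.63497098e-02],
       [ 9.99999949e-01, -2.34916696e-04, -2.17259248e-04,
         1.24347941e-03],
       [-1.42026182e-04,  2.82565398e-01, -9.59248026e-01,
        -1.57787889e-01],
       [ 0.00000000e+00,  0.00000000e+00,  0.00000000e+00,
         1.00000000e+00]])}
```

View pics/scene0.png

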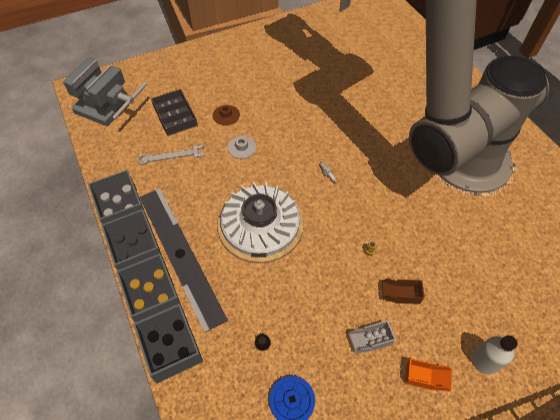

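View pics/side0.png

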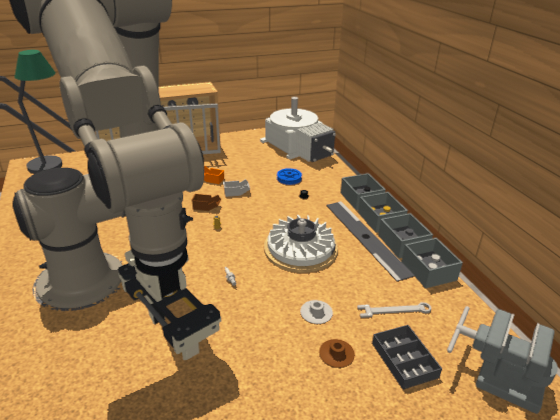

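The scene picture shows the grey cup with its balls at about (372,336), the clutch at (260,208) and the bare cover at (242,147). The brown cover (226,114) and the brown and orange cups are look-alikes. Next I'll take enlarged crops from both cameras.

```bash
python3 - <<'E'
from h import *
a=cv2.imread('pics/scene0.png');b=cv2.imread('pics/side0.png')
def crop(im,x,y,w,h,W,H): return cv2.resize(im[y:y+h,x:x+w],(W,H),interpolation=cv2.INTER_CUBIC)
top=np.hstack([crop(a,335,310,70,50,420,300),crop(a,210,130,63,50,378,300)])
bot=np.hstack([crop(b,215,165,70,50,420,300),crop(b,290,290,63,50,378,300)])
cv2.imwrite('pics/c1.png',np.vstack([top,bot]))
top=np.hstack([crop(a,210,170,100,75,400,300),crop(b,255,205,100,75,400,300)])
cv2.imwrite('pics/c2.png',top)
E
```

```text
(no output)
```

View pics/c1.png

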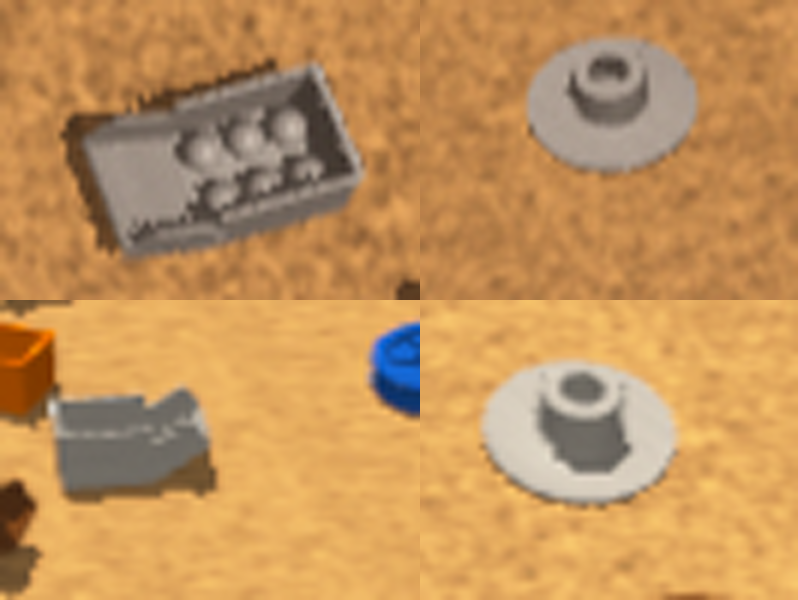

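View pics/c2.png

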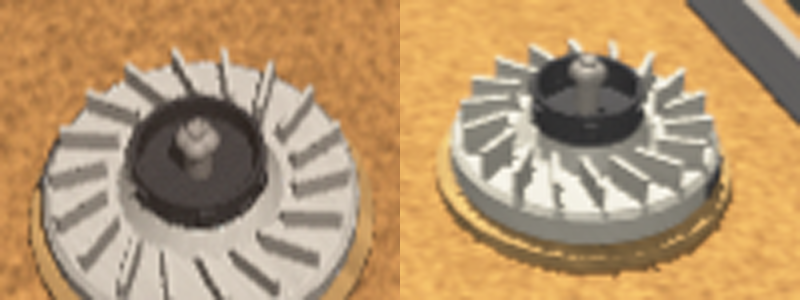

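```bash
python3 - <<'E'
from h import *
np.set_printoptions(precision=4,suppress=True)
f=lambda n,*a:print(n,onz(*a))
f('stud sc','scene',259.2,201.7,.101);f('stud si','side',301.75,219.5,.101)
f('rim sc','scene',259.75,208,.08)
f('neck sc','scene',241.8,142,.025);f('neck si','side',317,305.3,.025)
f('disc sc','scene',242.2,147.5,.002);f('disc si','side',316.7,312,.002)
A=onz('scene',387.8,320.8,.034);B=onz('scene',395,339.7,.034);print('back',A,B,np.linalg.norm(A-B))
C=onz('scene',349.7,333.3,.03);D=onz('scene',355.8,351.7,.03);print('lip',C,D,np.linalg.norm(C-D))
m=(A+B)/2; l=(C+D)/2; print('mid',m,l,'yaw',np.degrees(np.arctan2(*(l-m)[1::-1])),np.linalg.norm((l-m)[:2]))
# side: back corners of cup: top-left 55,400 ; right front lip
f('si backtop','side',215+55/6,165+100/6,.034)
f('si backbot','side',215+65/6,165+193/6,.0)
f('adapter','scene',370,250,0);f('nut','scene',262,346,0);f('brown cup','scene',402,292,.02);f('orange','scene',428,375,.02)
f('pulley','scene',292,398,.02);f('plug','scene',328,172,.01)
E
```

```text
stud sc [ 0.5895 -0.0611  0.101 ]
stud si [ 0.5889 -0.0636  0.101 ]
rim sc [ 0.5904 -0.0577  0.08  ]
neck sc [ 0.5331 -0.3037  0.025 ]
neck si [ 0.5327 -0.3104  0.025 ]
disc sc [ 0.5334 -0.3042  0.002 ]
disc si [ 0.5336 -0.3098  0.002 ]
back [0.4544 0.2873 0.034 ] [0.463  0.3275 0.034 ] 0.041153909425351215
lip [0.5388 0.2747 0.03  ] [0.5469 0.3129 0.03  ] 0.03909583538242393
mid [0.4587 0.3074 0.034 ] [0.5428 0.2938 0.03  ] yaw -9.1618937592318 0.0852277612893364
si backtop [0.4642 0.3207 0.034 ]
si backbot [0.4571 0.2763 0.    ]
adapter [0.3851 0.1151 0.    ]
nut [0.7105 0.2111 0.    ]
brown cup [0.3852 0.2424 0.02  ]
orange [0.438  0.4137 0.02  ]
pulley [0.7022 0.3344 0.02  ]
plug [ 0.3669 -0.1246  0.01  ]
```

Emit:
move_arm([
  [32,36,0,-0.07,-0.3],
  [32,36,0,-0.07,-0.3],
  [32,36,0,-0.07,-0.3],
  [32,36,0,-0.07,-0.3],
  [32,36,0,-0.07,-0.3],
  [32,36,0,-0.07,-0.3],
  [32,36,0,-0.07,-0.3],
  [32,36,0,-0.064,-0.3],
  [0,45,0,0,-0.3],
  [0,45,0,0,-0.3],
  [0,45,0,0,-0.3],
  [0,45,0,0,-0.3],
])

```text
time: 1.35
tool_pos: [0.4414, -0.0212, 0.2266]
tool_rot: [3.142, 0.0, -0.192]
contact_force: [0.6, 0.3, -0.4]
opening: 0.0597
grip_force: 0.0
```

Emit:
move_arm([
  [3,45,0,0,-0.3],
  [3,45,0,0,-0.3],
  [3,45,0,0,-0.3],
  [3,45,0,0,-0.3],
  [3,45,0,0,-0.3],
  [4,45,0,0,-0.3],
  [4,45,-20,0,-0.3],
  [0,15,-30,0,-0.3],
  [0,0,0,0,-0.3],
  [0,0,0,0,-0.3],
  [0,0,0,0,-0.3],
])

```text
time: 2.45
tool_pos: [0.4656, 0.3063, 0.178]
tool_rot: [-3.141, -0.001, -0.193]
contact_force: [-0.7, -0.3, -0.2]
opening: 0.0597
grip_force: 0.0
```

```bash
python3 - <<'E'
from h import *
s=monitor.observe(); print({k:s[k] for k in('time','qpos','tool_pos','tool_rot','opening','contact_force')})
snap('wrist','w1.png')
for n,p in dict(g=(.4655,.306,.034),bA=(.4544,.2873,.034),bB=(.463,.3275,.034)).items(): print(n,proj('wrist',p))
E
```

```text
{'time': 2.45, 'qpos': array([ 4.44530344e-01,  4.41852040e-01,  1.51016018e+00, -3.48898951e-04,
        1.18799657e+00,  2.20863938e+00]), 'tool_pos': array([0.46555273, 0.30626564, 0.17801277]), 'tool_rot': array([-3.14090971e+00, -1.46527724e-03, -1.93183141e-01]), 'opening': 0.05969874347250004, 'contact_force': array([-0.6700807 , -0.25294201, -0.18891325])}
g [284.2161634  198.24555522]
bA [303.15198399 204.79317071]
bB [265.15322383 204.14519082]
```

View pics/w1.png

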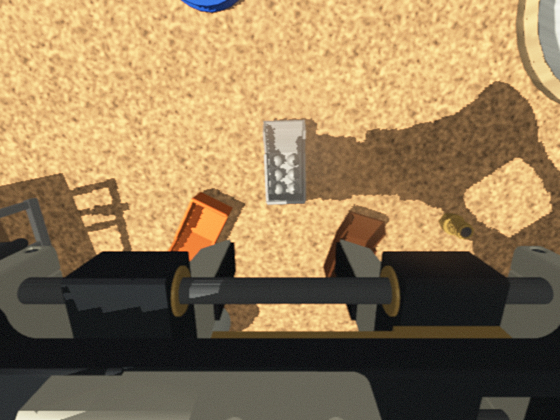

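The cup shows at about (266–306, 122–205) px, squarely aligned with the tool and within 2 mm of the prediction. I'll descend and grip it near the back.

Emit:
move_arm([
  [0,0,-40,0,-0.3],
  [0,0,-40,0,-0.3],
  [0,0,-40,0,-0.3],
  [0,0,-30,0,-0.3],
  [0,0,-15,0,-0.3],
  [0,0,-7,0,-0.3],
  [0,0,0,0,-0.3],
  [0,0,0,0,-0.3],
])

```text
time: 3.3
tool_pos: [0.466, 0.3071, 0.0062]
tool_rot: [-3.14, -0.002, -0.193]
contact_force: [0.5, 0.5, 0.3]
opening: 0.0596
grip_force: 0.0
```

Emit:
move_arm([
  [0,0,0,0,0.0],
  [0,0,0,0,0.2],
  [0,0,0,0,0.4],
  [0,0,0,0,0.4],
  [0,0,0,0,0.4],
  [0,0,0,0,0.4],
], newtons=25)

```text
time: 3.9
tool_pos: [0.4652, 0.3071, 0.0055]
tool_rot: [-3.141, -0.001, -0.192]
contact_force: [-0.5, -1.6, 6.4]
opening: 0.0429
grip_force: 25.0
```

Emit:
move_arm([
  [0,0,5,0,0.4],
  [0,0,10,0,0.4],
  [0,0,20,0,0.4],
  [0,0,30,0,0.4],
  [0,0,40,0,0.4],
  [0,0,30,0,0.4],
  [0,0,15,0,0.4],
  [0,0,0,0,0.4],
  [0,0,0,0,0.4],
  [0,0,0,0,0.4],
])

```text
time: 4.9
tool_pos: [0.464, 0.3066, 0.1534]
tool_rot: [3.14, 0.002, -0.192]
contact_force: [-0.8, -0.1, -2.4]
opening: 0.0427
grip_force: 25.0
```

```bash
python3 - <<'E'
from h import *
a=snap('scene','s2.png');w=snap('wrist','w2.png')
c=lambda f,x,y,w,h,W,H:cv2.resize(cv2.imread('pics/'+f)[y:y+h,x:x+w],(W,H),interpolation=cv2.INTER_CUBIC)
cv2.imwrite('pics/c3.png',np.hstack([c('s2.png',320,230,130,130,400,400),c('w2.png',220,80,130,130,400,400)]))
E
```

```text
(no output)
```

View pics/c3.png

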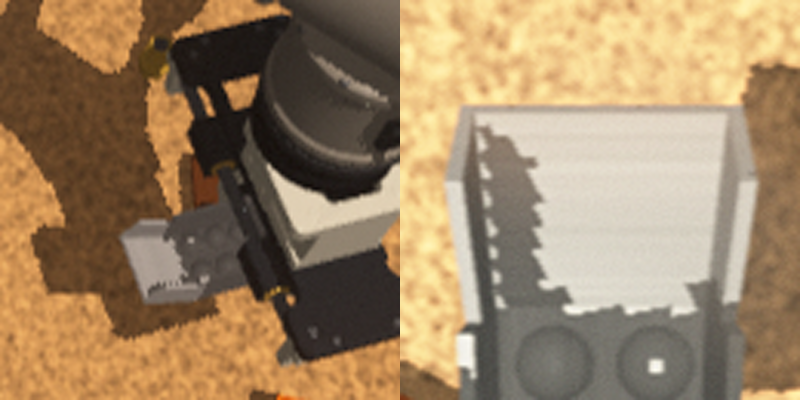

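The wrist crop shows the cup level in the grip, with the lip edge at about (285.6,115) px and the balls at the back. I'll check the lip offset numerically.

```bash
python3 - <<'E'
from h import *
s=monitor.observe(); t=s['tool_pos'];d=np.array([np.cos(-.192),np.sin(-.192),0])
print(t)
for L in (.074,.078,.082): print(L,proj('wrist',t+d*L+[0,0,.0155]), proj('wrist',t+d*L+[0,0,.0155])if 0 else '')
# tilt geometry: underside contact; grip at (-19,24.5); lip (59,21)
for th in (0,20,35,40,45,50,55,60):
    a=np.radians(th); v=np.array([78,-3.5]); print(th,(v[0]*np.cos(a)+v[1]*np.sin(a)).round(1),(-v[0]*np.sin(a)+v[1]*np.cos(a)).round(1))
E
```

```text
[0.46420125 0.30665729 0.15340792]
0.074 [282.65945338 129.79088908] 
0.078 [282.64147379 120.96218942] 
0.082 [282.62319086 111.98454395] 
0 78.0 -3.5
20 72.1 -30.0
35 61.9 -47.6
40 57.5 -52.8
45 52.7 -57.6
50 47.5 -62.0
55 41.9 -65.9
60 36.0 -69.3
```

Emit:
move_arm([
  [0,-10,10,0,0.4],
  [-2,-20,15,0,0.4],
  [-3,-30,10,0,0.4],
  [-4,-40,10,0,0.4],
  [-4,-40,5,0,0.4],
  [-4,-40,0,0,0.4],
  [-4,-40,0,0,0.4],
  [-4,-40,0,0,0.4],
  [-3,-35,0,0,0.4],
  [-2,-25,0,0,0.4],
  [-1,-12,0,0,0.4],
  [0,-5,0,0,0.4],
])

```text
time: 6.2
tool_pos: [0.4336, -0.0311, 0.205]
tool_rot: [3.142, -0.0, -0.194]
contact_force: [-0.9, 0.6, -2.1]
opening: 0.0426
grip_force: 25.0
```

Emit:
move_arm([
  [0,0,0,0,0.4],
  [0,0,0,0,0.4],
])

```text
time: 6.4
tool_pos: [0.4338, -0.0292, 0.2047]
tool_rot: [-3.141, 0.0, -0.191]
contact_force: [-0.8, -0.2, -1.7]
opening: 0.0429
grip_force: 25.0
```

```bash
python3 - <<'E'
from h import *
s=monitor.observe(); print(s['tool_pos'],s['tool_rot'],s['contact_force'])
snap('wrist','w3.png'); p=proj('wrist',[.589,-.062,.101]);print(p,proj('wrist',[.589,-.062,.08]))
x,y=p.astype(int)-[75,60]; x=max(x,0);y=max(y,0);print(x,y)
im=cv2.imread('pics/w3.png')[y:y+150,x:x+200]; cv2.imwrite('pics/c4.png',cv2.resize(im,None,fx=4,fy=4,interpolation=cv2.INTER_CUBIC)); print(im.shape)
E
```

```text
[ 0.43384053 -0.02923241  0.20472632] [-3.14129100e+00  3.06273020e-04 -1.91456286e-01] [-0.79497742 -0.17006769 -1.66787956]
[287.17291823  14.86128986] [286.98394041  23.65124219]
212 0
(150, 200, 3)
```

View pics/c4.png

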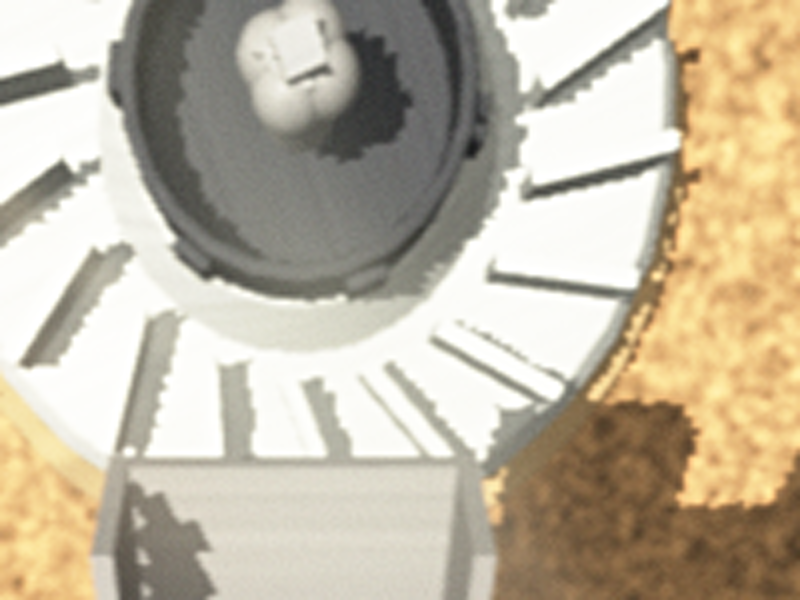

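The crop shows the stud top at (287.5,10.5) px, with the cup's lip pointing almost straight at it. I'll refine the clutch position from that.

```bash
python3 - <<'E'
from h import *
print('stud',onz('wrist',287.5,10.5,.101)); s=monitor.observe();t=s['tool_pos'];d=np.array([np.cos(-.1915),np.sin(-.1915),0]);n=np.array([-d[1],d[0],0])
# rim ellipse near edge outer: crop (300,290) -> px
print('rim near outer',onz('wrist',212+300/4,268/4,.08))
L=onz('wrist',286,115,t[2]+.0155)-t;print('lip rel',L@d,L@n)
for P in ([.589,-.062,0],onz('wrist',287.5,10.5,.101)): r=np.array(P)-t;print(r@d,r@n)
E
```

```text
stud [ 0.5918726 -0.0628084  0.101    ]
rim near outer [ 0.55580934 -0.05567935  0.08      ]
lip rel 0.08063808028826187 -0.0015414014449480831
0.15856308673054756 -0.002766773542971432
0.16153703788790244 -0.003013647128458991
```

Emit:
move_arm([
  [10,-2,-10,0,0.4],
  [15,-4,-20,0,0.4],
  [15,-4,-25,0,0.4],
  [8,-1,-25,0,0.4],
  [3,-1,-20,0,0.4],
  [0,0,-12,0,0.4],
  [0,0,-6,0,0.4],
  [0,0,-3,0,0.4],
  [0,0,0,0,0.4],
  [0,0,0,0,0.4],
])

```text
time: 7.45
tool_pos: [0.4853, -0.042, 0.0843]
tool_rot: [3.141, -0.001, -0.192]
contact_force: [-0.2, -1.0, -2.0]
opening: 0.0426
grip_force: 25.0
```

Emit:
move_arm([
  [0,0,-2,0,0.4],
  [0,0,-2,0,0.4],
  [0,0,0,0,0.4],
  [0,0,0,0,0.4],
])

```text
time: 7.85
tool_pos: [0.4848, -0.042, 0.0798]
tool_rot: [3.142, -0.0, -0.192]
contact_force: [-0.3, -0.3, -1.4]
opening: 0.0432
grip_force: 25.0
```

Emit:
move_arm([
  [0,0,-2,0,0.4],
  [0,0,0,0,0.4],
  [0,0,0,0,0.4],
])

```text
time: 8.15
tool_pos: [0.4848, -0.042, 0.0777]
tool_rot: [3.142, 0.0, -0.192]
contact_force: [0.1, 0.0, -2.5]
opening: 0.0425
grip_force: 25.0
```

Emit:
move_arm([
  [0,0,-2,0,0.4],
  [0,0,0,0,0.4],
  [0,0,0,0,0.4],
])

```text
time: 8.45
tool_pos: [0.4848, -0.042, 0.0756]
tool_rot: [3.142, 0.0, -0.192]
contact_force: [0.5, -0.6, -0.9]
opening: 0.0428
grip_force: 25.0
```

Emit:
move_arm([
  [0,0,-1.5,0,0.4],
  [0,0,0,0,0.4],
  [0,0,0,0,0.4],
])

```text
time: 8.75
tool_pos: [0.4848, -0.042, 0.0742]
tool_rot: [3.142, 0.0, -0.192]
contact_force: [-0.0, 0.7, -1.9]
opening: 0.0426
grip_force: 25.0
```

Emit:
move_arm([
  [0,0,-1.5,0,0.4],
  [0,0,0,0,0.4],
  [0,0,0,0,0.4],
])

```text
time: 9.05
tool_pos: [0.4848, -0.042, 0.0727]
tool_rot: [3.142, 0.0, -0.192]
contact_force: [-0.2, -0.1, -2.0]
opening: 0.0426
grip_force: 25.0
```

Emit:
move_arm([
  [0,0,0,0,0.4],
  [0,0,0,0,0.4],
  [0,0,0,0,0.4],
], newtons=3)

```text
time: 9.35
tool_pos: [0.4849, -0.042, 0.0728]
tool_rot: [3.142, -0.0, -0.192]
contact_force: [-0.2, 0.2, -1.9]
opening: 0.043
grip_force: 3.0
```

Emit:
move_arm([
  [1,0,3,0,0.4],
  [1,0,3,0,0.4],
  [1,0,3,0,0.4],
  [1,0,3,0,0.4],
  [1,0,0,0,0.4],
  [0,0,0,0,0.4],
])

```text
time: 9.95
tool_pos: [0.4899, -0.042, 0.0849]
tool_rot: [3.141, -0.0, -0.192]
contact_force: [-0.8, -0.5, 0.9]
opening: 0.0427
grip_force: 3.0
```

```bash
python3 - <<'E'
from h import *
s=monitor.observe(); print(s['tool_pos'],s['contact_force'],s['torque'])
snap('scene','s5.png');snap('side','d5.png');snap('wrist','w5.png')
c=lambda f,x,y,w,h,W,H:cv2.resize(cv2.imread('pics/'+f)[y:y+h,x:x+w],(W,H),interpolation=cv2.INTER_CUBIC)
cv2.imwrite('pics/c5.png',np.hstack([c('s5.png',220,160,130,130,266,266),c('d5.png',210,180,130,130,266,266),c('w5.png',220,60,130,130,266,266)]))
E
```

```text
[ 0.48992535 -0.04203806  0.08490352] [-0.79020441 -0.51117311  0.8592513 ] [0.0853151  0.10604533 0.01721532]
```

View pics/c5.png

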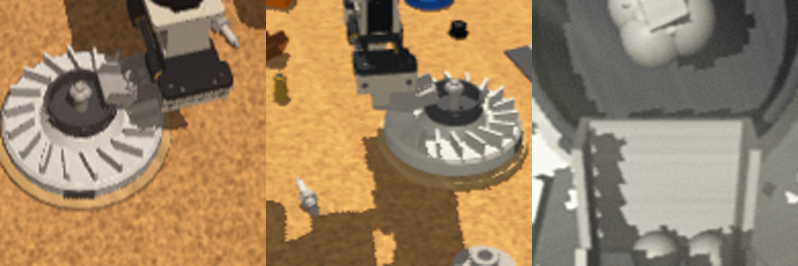

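The wrist crop shows the balls moved forward to about row 177, with the lip over the clutch and centred on the stud, so the cup pivots in the loose grip. I'll keep raising it in a controlled way.

Emit:
move_arm([
  [1,0,5,0,0.4],
  [1,0,5,0,0.4],
  [3,-0.6,5,0,0.4],
  [3,-0.6,5,0,0.4],
  [0,0,0,0,0.4],
  [0,0,0,0,0.4],
])

```text
time: 10.7
tool_pos: [0.4984, -0.0433, 0.1051]
tool_rot: [3.141, -0.001, -0.192]
contact_force: [1.3, 0.2, -0.2]
opening: 0.0426
grip_force: 3.0
```

```bash
python3 - <<'E'
from h import *
s=monitor.observe(); print(s['tool_pos'],s['contact_force'])
snap('scene','s6.png');snap('side','d6.png');snap('wrist','w6.png')
t=s['tool_pos'];d=np.array([np.cos(-.192),np.sin(-.192),0])
for th in (0,20,30,35):
    a=np.radians(th); print(th,proj('wrist',t+d*.001*(80*np.cos(a)-4*np.sin(a))+np.array([0,0,.019-.001*(80*np.sin(a)+4*np.cos(a))])))
c=lambda f,x,y,w,h,W,H:cv2.resize(cv2.imread('pics/'+f)[y:y+h,x:x+w],(W,H),interpolation=cv2.INTER_CUBIC)
cv2.imwrite('pics/c6.png',np.hstack([c('s6.png',240,170,80,80,266,266),c('d6.png',245,190,80,80,266,266),c('w6.png',220,60,130,130,266,266)]))
E
```

```text
[ 0.49836603 -0.04334316  0.10506562] [ 1.33583008  0.22077224 -0.15627315]
0 [282.60629233 115.36659891]
20 [282.97000649 128.14677952]
30 [283.10745185 138.8972772 ]
35 [283.16653487 144.98420836]
```

View pics/c6.png

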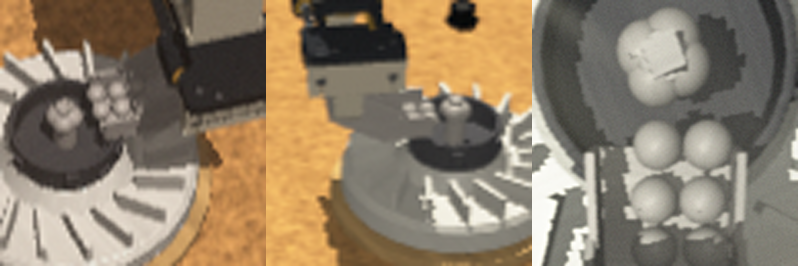

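The balls have rolled forward onto the ramp, right at the lip, and the tilt is about 25°. I'll continue to tip it slowly.

Emit:
move_arm([
  [1,-0.2,2.2,0,0.4],
  [1.5,-0.3,2.2,0,0.4],
  [2,-0.4,2,0,0.4],
  [2,-0.4,2,0,0.4],
  [2.5,-0.5,1.9,0,0.4],
  [2.5,-0.5,1.8,0,0.4],
  [2.5,-0.5,1.6,0,0.4],
  [2.5,-0.5,1.6,0,0.4],
  [0,0,0,0,0.4],
  [0,0,0,0,0.4],
  [0,0,0,0,0.4],
  [0,0,0,0,0.4],
])

```text
time: 12.05
tool_pos: [0.5144, -0.0465, 0.1201]
tool_rot: [3.141, -0.0, -0.192]
contact_force: [0.8, 0.1, -1.0]
opening: 0.0425
grip_force: 3.0
```

```bash
python3 - <<'E'
from h import *
s=monitor.observe(); print(s['tool_pos'],s['contact_force'])
snap('scene','s7.png');snap('side','d7.png');snap('wrist','w7.png')
c=lambda f,x,y,w,h,W,H:cv2.resize(cv2.imread('pics/'+f)[y:y+h,x:x+w],(W,H),interpolation=cv2.INTER_CUBIC)
cv2.imwrite('pics/c7.png',np.hstack([c('s7.png',240,170,80,80,266,266),c('d7.png',245,190,80,80,266,266),c('w7.png',220,60,130,130,266,266)]))
E
```

```text
[ 0.51441745 -0.04653026  0.12009869] [ 0.83785385  0.07362316 -0.98084764]
```

View pics/c7.png

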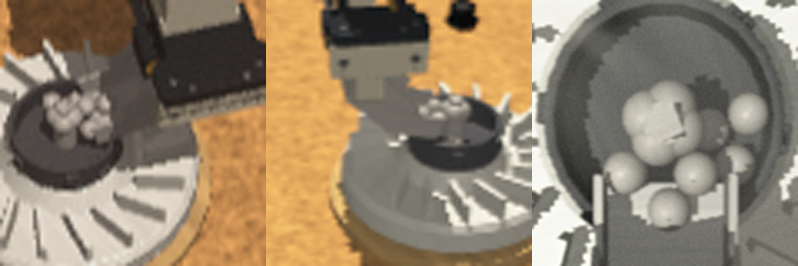

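The wrist crop shows three balls in the clutch at the right, and three still between the lip and the stud at (625,172), (693,173) and (668,207). I'll back off to widen the gap, then tip further.

Emit:
move_arm([
  [-2,0.4,1,0,0.4],
  [-2,0.4,1,0,0.4],
  [-2,0.4,1,0,0.4],
  [0,0,0,0,0.4],
  [0,0,0,0,0.4],
  [0,0,2,0,0.4],
  [2,-0.4,2,0,0.4],
  [2,-0.4,1,0,0.4],
  [2,-0.4,1,0,0.4],
  [0,0,0,0,0.4],
  [0,0,0,0,0.4],
])

```text
time: 13.3
tool_pos: [0.5144, -0.0465, 0.129]
tool_rot: [3.141, 0.0, -0.192]
contact_force: [0.2, 0.0, -1.4]
opening: 0.043
grip_force: 3.0
```

```bash
cat > balls.py <<'E'
from h import *
import sys
s=monitor.observe(); print(s['time'],s['tool_pos'],s['contact_force'],s['opening'])
snap('wrist','wb.png')
im=cv2.cvtColor(cv2.imread('pics/wb.png'),cv2.COLOR_BGR2GRAY)
S=4;x0,y0,w,h=215,50,140,140
c=cv2.resize(im[y0:y0+h,x0:x0+w],None,fx=S,fy=S,interpolation=cv2.INTER_CUBIC)
R=float(sys.argv[1]) if len(sys.argv)>1 else 9.5
cs=cv2.HoughCircles(cv2.GaussianBlur(c,(0,0),3),cv2.HOUGH_GRADIENT,1.5,28,param1=80,param2=22,minRadius=int(R*S*.8),maxRadius=int(R*S*1.2))
if cs is not None:
  for u,v,r in cs[0][:16]:
    u=u/S+x0;v=v/S+y0; P=onz('wrist',u,v,.067); rr=P[:2]-[.5905,-.0622]; print(round(u),round(v),round(r/S,1),'rel',(rr*1e3).round(),round(np.hypot(*rr)*1e3),'g',im[int(v)-2:int(v)+3,int(u)-2:int(u)+3].mean().round())
E
python3 balls.py
```

```text
13.3 [ 0.51435572 -0.04652444  0.12895658] [ 0.22911488  0.04739642 -1.35999523] 0.043027921886208804
317 139 7.9 rel [-17. -21.] 27 g 203.0
325 114 10.4 rel [ -0. -30.] 30 g 199.0
313 72 8.4 rel [ 29. -26.] 39 g 100.0
293 128 8.7 rel [-6. -5.] 8 g 167.0
```

```bash
cat > asc.py <<'E'
import cv2,sys
f,x,y,w,h,n=sys.argv[1],*map(int,sys.argv[2:7])
im=cv2.cvtColor(cv2.imread(f),cv2.COLOR_BGR2GRAY)[y:y+h,x:x+w]
im=cv2.resize(im,(n,int(n*h/w*.55)),interpolation=cv2.INTER_AREA)
for r in im: print(''.join(' .:-=+*#%@'[v*10//256] for v in r))
E
python3 asc.py pics/wb.png 225 70 120 120 100
```

```text
asc.py:5: RuntimeWarning: overflow encountered in scalar multiply
  for r in im: print(''.join(' .:-=+*#%@'[v*10//256] for v in r))
Traceback (most recent call last):
  File "asc.py", line 5, in <module>
    for r in im: print(''.join(' .:-=+*#%@'[v*10//256] for v in r))
                       ~~~~~~~^^^^^^^^^^^^^^^^^^^^^^^^^^^^^^^^^^^^
  File "asc.py", line 5, in <genexpr>
    for r in im: print(''.join(' .:-=+*#%@'[v*10//256] for v in r))
                                            ~~~~^^~~~
OverflowError: Python integer 256 out of bounds for uint8
```

```bash
sed -i 's/v\*10\/\/256/int(v)*10\/\/256/' asc.py; python3 asc.py pics/wb.png 225 70 120 120 100
```

```text
@@@@@@@@@@@@@@@%%##*+===-----::::::::::::---==============-------------===---------====+*#%@@@@@@@@@
@@@@@@@@@@@@@%%%#*+======--:::::::::::::-======================------::-----------::-==++++##%@@@@@@
##**+*%%@@@%%%%#*+=====--:::::::::::-----==========================----:::---=----::-===+++++**#@@@@
+++++++*%@%%%#*+=====-------:::::::--=--===--========================----::::--------=====++++*#@@@@
###*++*%@%%%#*+=====----------------==----=--===========================---::::-------=====+++%%%@@@
@@@%#%%%%%#*+=====--------------===========-==-============================-::::-------=====++++*%%@
@@@@@@@%%#+====--------------============--=-===============================--::::-------=====+=+++%
@@@@@@%%#*====--::----------===============--=-===============================--::::------=====++++%
@@@@@%%%*===--:::::------====================-=--=-============================--::::------====++++*
@@@@%%%#+==--:::::--------======================-===============================--::::------====++=+
@@@%%%#+===--::::::::::---========================================================--:::---
[... 3754 characters left out ...]
@@@%#+-==+++++++==-::-=============================================---========-====+====+==+==
@@@@@@@@@@@*==+++++%@#==-::-=============================================---====+==--============+=+
@@@@@@@@@@#===+++=+##+==-::-=============================================---==========++============
@@@@@@@@@@+-==+=+*%#+----::-=============================================---=+=======++++++=========
@@@@@@@@@%=======+%%+----::-=============================================-------====+=+++++++++=====
@@@@@@@@@*-=====+#%%=--:::--=============================================-:-----==+===========+=+++=
@@@@@@@@%=-=====*%@%=--::::-=============================================-:::---===============+=+++
```

Emit:
move_arm([
  [0,0,5,0,0.4],
  [0,0,10,0,0.4],
  [0,0,20,0,0.4],
  [-5,1,20,0,0.4],
  [-15,3,15,0,0.4],
  [-20,4,5,0,0.4],
  [-15,3,0,0,0.4],
  [-5,1,0,0,0.4],
  [0,0,0,0,0.4],
  [0,0,0,0,0.4],
])

```text
time: 14.35
tool_pos: [0.4551, -0.0347, 0.2044]
tool_rot: [3.141, -0.001, -0.192]
contact_force: [0.6, -0.9, -1.5]
opening: 0.043
grip_force: 3.0
```

```bash
python3 balls.py 7 | head -1; python3 - <<'E'
from h import *
snap('scene','s8.png')
print(proj('wrist',[.5905,-.0622,.07]),proj('scene',[.5905,-.0622,.067]))
E
python3 asc.py pics/wb.png 225 20 120 160 110;  python3 asc.py pics/s8.png 232 180 60 50 90
```

```text
14.35 [ 0.4550695  -0.03472425  0.20436938] [ 0.56072577 -0.92442859 -1.48870958] 0.04299986866102731
[284.84026173  52.68910198] [259.09451529 209.58705812]
====++++==+***++*%@@%*==--:::::::------===============================-------:.....:-----=++++*#%@@@@@@@@@@@@%
==========+*++++*%@%*==--::::::--------================================-------::....:----==++*%@@@@@@@@@@@@@#+
##*++++==+#%%#***%%*==--::::::--------=============================-====-----=--:....::----=++#%@@@@@@%**##*++
@@@@@@@@@@@@@@@@@%*==--::::::-----======================================---------:.....-----=+++###@@%*++==+++
@@@@@@@@@@@@@@@@@#+=--:::::-------=======================================--=-=-----::..:-=--==++++*@@#+++++++*
@@@@@@@@@@@@@@@@#+==-::::::-------==================+*###***+============-----------:...:----=++++*@@@%%@@%%@@
@@@@@@@@@@@@@@@%*=--::::::-------==============++++*########**+===========----==-----:..:----==++++#%%@@@@@@@@
@@@@@@@@@@@@@@@#+=--:::::::-:--=============+**######%%%%%###**+==-----====----------::..:----==+++++#@@@@@@@@
@@@@@@@@@@@@@@%#+=-:::::::::---===========+*###%###%%%
[... 10968 characters left out ...]
..::::::::::::::::::::::::::::::::-=#########%%%%%%%%%%%%%%%%%%
++++**##%%%%#******+=--::.......::::::::::::::::::::::::::--=+###################%%#######
+**##%%%%%%##*********++--:.........:::::.:::::::::::::::-=+##%#########+++++++++*********
###%%%%%%#**%#***********++-::::::::::::..:::...::::::-=+*############**==++++++++++++++++
%%%%%%###+++%###*********##*++---:::::::..:::::::--==+*#%#############%%**++++++++++++++++
%%%%%%#*+=++%%%##**********##****+++====------==+*#######%%#######%%%%%%%#*#**####********
%%%%##++=++*%%%%###*******###################*####%############+*####%%%%%%%%%%%%%%%%%%%%%
%%%#*+===+*#%%%##%##****#########################%%########%##%===+++*####%%%%%%%%%%%%%%%%
```

All six balls are in the clutch: five bright blobs and one in shadow. The cup is empty, so I'll return it to its spot.

Emit:
move_arm([
  [0,10,0,0,0.4],
  [0,25,0,0,0.4],
  [1,40,0,0,0.4],
  [1,45,0,0,0.4],
  [1,45,0,0,0.4],
  [1,45,0,0,0.4],
  [1,45,0,0,0.4],
  [1,40,-10,0,0.4],
  [1,28,-20,0,0.4],
  [1,13,-30,0,0.4],
  [0,5,-20,0,0.4],
  [0,0,-10,0,0.4],
], newtons=15)

```text
time: 15.65
tool_pos: [0.4609, 0.3075, 0.1116]
tool_rot: [3.139, 0.003, -0.191]
contact_force: [-0.6, -1.1, -1.3]
opening: 0.0429
grip_force: 15.0
```

Emit:
move_arm([
  [0,0,-10,0,0.4],
  [0,0,-10,0,0.4],
  [0,0,-7,0,0.4],
  [0,0,-7,0,0.4],
  [0,0,-7,0,0.4],
  [0,0,-7,0,0.4],
  [0,0,-7,0,0.4],
  [0,0,-7,0,0.4],
], newtons=3)

```text
time: 16.45
tool_pos: [0.4624, 0.3065, 0.0516]
tool_rot: [-3.142, -0.0, -0.192]
contact_force: [0.7, 0.1, -2.1]
opening: 0.0428
grip_force: 3.0
```

Emit:
move_arm([
  [0,0,-4,0,0.4],
  [0,0,-4,0,0.4],
  [0,0,-4,0,0.4],
  [0,0,-4,0,0.4],
  [0,0,-4,0,0.4],
  [0,0,-4,0,0.4],
  [0,0,0,0,0.4],
])

```text
time: 17.15
tool_pos: [0.4622, 0.3065, 0.0276]
tool_rot: [3.141, 0.0, -0.192]
contact_force: [-0.5, 0.0, -1.4]
opening: 0.0428
grip_force: 3.0
```

```bash
python3 - <<'E'
from h import *
s=monitor.observe();t=s['tool_pos'];print(t,s['contact_force']);snap('wrist','w9.png')
d=np.array([np.cos(-.192),np.sin(-.192),0])
for th in (0,15,30,45,60):
    a=np.radians(th); print(th,proj('wrist',t+d*.001*(80*np.cos(a)-4*np.sin(a))+np.array([0,0,.019-.001*(80*np.sin(a)+4*np.cos(a))])))
E
python3 asc.py pics/w9.png 235 90 110 110 90
```

```text
[0.46217073 0.30650775 0.027619  ] [-0.51360531  0.03950782 -1.42163625]
0 [282.54502924 116.92552709]
15 [282.83023686 124.97747517]
30 [283.04703409 139.98429018]
45 [283.20667633 159.12982698]
60 [283.31955957 180.77163883]
%%%%%#***##############%%%%%%#%%%%%%%%%%%%%%%#####%%%%%%%%%%%%%%%%%%%%%%%%%%%%%%%%%%%%###%
%%%%##***###%%%%%%##############%%%%%%%%###########%%%%%%%########%%%%%%%%%##%%%%%%%%#####
%%%##****##%%%%%%%#######*#######%%%%%%###############%%%%##########%%%%%%%%%%#####%#####%
%%%###***#%%%%%%%%###############%%###%%%%%%%%%#######%%%###########%%%%%%%%######%%%%###%
%%%%######%%%%%%%%#####%%%%%%%#%%%%##%%%%%%%%%%%%%%%%%%%%%#########%%%%%%%%#######%%%%#**#
%%%%#####%%%%%%%%%%%%%%%%%%%%%%%%%%%%%%%%%%%%##%%%%%%%%%%%%%%%%%####%%%%%%%%###########**#
%%%%%%%%#%%%%###%%%%%%%%%%%%%%%%%%%%%%%##########%%%%%%%%%%%%%%########%%%%%%#############
%%%%%%%#########%%%%%%%%####%%%%%%%%%%%###########%%%%%%%%%%%%##########%%%%%%%########%%%
%%%%%##**#######%%%%%%%%##%%%%%%%%%%%###%%%##%%%###%%%%%%##%%%%###%%%###%%%%%%%%##%%%%%###
%%%###***######%%%%%%%%%%%%%%%%%%%%#####%%%%%#######%%
[... 2885 characters left out ...]
===============================================================
--==----=#%#*----===================================================-=====================
=====----++=--::-================================================-----=======----=======--
-======-====--::-================================================-----========-------===--
-===========--::--===============================================-----====----====--======
-===========--::-================================================-----====----===========-
============--::--===============================================-----====----====---====-
=====----===--::--===============================================-----====-------=-----===
```

The lip edge is at row 137, so the tilt is about 28° and the cup is rotating upright as planned. I'll lower it the rest of the way.

Emit:
move_arm([
  [0,0,-4,0,0.4],
  [0,0,-4,0,0.4],
  [0,0,-4,0,0.4],
  [0,0,-3,0,0.4],
  [0,0,-3,0,0.4],
  [0,0,-2,0,0.4],
  [0,0,-1,0,0.4],
  [0,0,0,0,0.4],
  [0,0,0,0,0.4],
])

```text
time: 18.1
tool_pos: [0.4626, 0.3064, 0.0069]
tool_rot: [3.141, -0.0, -0.192]
contact_force: [0.2, -0.7, -1.0]
opening: 0.0425
grip_force: 3.0
```

Emit:
move_arm([
  [0,0,0,0,0.0],
  [0,0,0,0,-0.15],
  [0,0,0,0,-0.3],
  [0,0,0,0,-0.3],
  [0,0,0,0,-0.3],
  [0,0,10,0,-0.3],
  [0,0,30,0,-0.3],
  [0,0,45,0,-0.3],
  [0,0,45,0,-0.3],
  [0,0,40,0,-0.3],
  [0,0,0,0,-0.3],
  [0,0,0,0,-0.3],
])

```text
time: 19.3
tool_pos: [0.4626, 0.3066, 0.1785]
tool_rot: [-3.14, -0.002, -0.192]
contact_force: [-0.0, 0.8, -0.3]
opening: 0.06
grip_force: 0.0
```

```bash
python3 - <<'E'
from h import *
s=monitor.observe();t=s['tool_pos'];print(s['time'],t);snap('wrist','w10.png')
d=np.array([np.cos(-.192),np.sin(-.192),0]);n=np.array([-d[1],d[0],0])
g=np.array([.462,.3065,0])
for x,y,z in ((-5,21.5,34),(-5,-21.5,34),(80,19,21),(80,-19,21)): print(x,y,proj('wrist',g+d*x/1e3+n*y/1e3+[0,0,z/1e3]))
E
python3 asc.py pics/w10.png 245 105 80 120 80
```

```text
19.3 [0.4626246  0.30662769 0.17854568]
-5 21.5 [263.61428837 202.56250322]
-5 -21.5 [303.5963438  202.56215413]
80 19 [265.21449585 120.05511714]
80 -19 [301.90711274 120.05980679]
####*#####**#%%%##**####****#####%%%%%%%#%#####%%%%%######%%%%%#####%#####%%%%%#
#%##**#####*#%%##***#######*########%%%#########%%%##########%%###########%%%%%#
%%%#***#%%%%%%###***#%%%%####*##*######################*####%%%###########%%%%%%
%%%%###%%%%%%%%##**##%%%################%%##################%##############%%#%%
%%%%%%%%%%%%##%###########%%%%%%%%%%%%#########%%%###%#######################%%%
####%#######%%###########%%%%####%%%%%####*#####%%######*#####%%############%%%%
####%######%%%%##***#####%%%%##%%%%%############%%##############################
####%%%%%%##%%%##**########%%%%%%%%%####%%###############%%%##%#################
##**#%%%%%%##%#####%######%%%%%%%%%%####%%########%%%##%%%###%%%##******##%##**#
#####%%%%%%########%#***######%%%%%%#######%%%%###%###%%%%#**####*****+*##%#****
######%%%%##########****########%%%%####%%##%%#########%%%##******##########***#
**########%%%#######****###
[... 3727 characters left out ...]
-----------------------------=*###%%%%%%%%%###%%%%%%
%####%%%%%%%##%%%%%%%%%*-:------------------------------:=#%%%%%#**##%%####%%%%%
%%%%%%%%%%%%###%%%%%%@@#==================================#%%%%%#***##%#########
%%%#####%%%%%%%%%%%%%%%%###%%%#%#%%##%%%%###%################%%#######%%####**##
#%###**##%##%%%%%%%%%%%%%%####%#####%%%%###%%%#####%%%%%%%%%%%%####%#%%%%######%
%%%##########%%%%%%%########**###***#%%#***###*****#####%%%%%######%%%%######%%%
%%###%%#################%%%#**######%%##***#%%%##*####*##%%%########%%%#######%%
%%###%%#####%%#######**#%%%%#**#%%%%%%#***##%%%###########################**###%
%%#######################%%%%%#%%%%%#%##########%%%%%%%%%%%########%%%##########
```

```bash
python3 - <<'E'
from h import *
d=np.array([np.cos(-.192),np.sin(-.192),0]);n=np.array([-d[1],d[0],0])
g=np.array([.4626,.3066,0])
for sh in (0,-8,-12):
  for th in (0,8,15):
    a=np.radians(th); R=lambda x,z:(26+(x-26)*np.cos(a)+z*np.sin(a), -(x-26)*np.sin(a)+z*np.cos(a)) # nose down about corner
    o=21+sh
    out=[]
    for x,z in ((-26,34),(59,21)):
        X,Z=R(x,z); out.append(proj('wrist',g+d*(X+o)/1e3+[0,0,Z/1e3])[1].round(1))
    print(sh,th,out)
E
python3 - <<'E'
import cv2
im=cv2.cvtColor(cv2.imread('pics/w10.png'),cv2.COLOR_BGR2GRAY)
print('new',[(r,int(im[r,278:290].mean())) for r in list(range(124,142))+list(range(198,220))])
im=cv2.cvtColor(cv2.imread('pics/w1.png'),cv2.COLOR_BGR2GRAY)
print('old',[(r,int(im[r,278:290].mean())) for r in list(range(114,130))+list(range(190,210))])
E
```

```text
0 0 [np.float64(202.1), np.float64(119.5)]
0 8 [np.float64(198.9), np.float64(116.9)]
0 15 [np.float64(195.2), np.float64(115.3)]
-8 0 [np.float64(209.2), np.float64(127.5)]
-8 8 [np.float64(206.3), np.float64(124.9)]
-8 15 [np.float64(202.8), np.float64(123.2)]
-12 0 [np.float64(212.7), np.float64(131.5)]
-12 8 [np.float64(209.9), np.float64(128.8)]
-12 15 [np.float64(206.5), np.float64(127.1)]
new [(124, 204), (125, 198), (126, 194), (127, 193), (128, 196), (129, 200), (130, 202), (131, 196), (132, 165), (133, 127), (134, 125), (135, 155), (136, 179), (137, 198), (138, 202), (139, 199), (140, 199), (141, 199), (198, 195), (199, 195), (200, 194), (201, 188), (202, 176), (203, 141), (204, 108), (205, 92), (206, 84), (207, 81), (208, 80), (209, 79), (210, 80), (211, 79), (212, 85), (213, 123), (214, 182), (215, 227), (216, 216), (217, 184), (218, 185), (219, 187)]
old [(114, 200), (115, 202), (116, 201), (117, 196), (118, 177), (119, 145), (120, 144), (121, 172), (122, 196), (123, 202), (124, 200), (125, 198), (126, 199), (127, 198), (128, 200), (129, 204), (190, 173), (191, 168), (192, 143), (193, 115), (194, 89), (195, 81), (196, 81), (197, 81), (198, 80), (199, 87), (200, 119), (201, 160), (202, 193), (203, 189), (204, 176), (205, 186), (206, 199), (207, 205), (208, 207), (209, 204)]
```

```bash
python3 - <<'E'
from h import *
for n,u,v,z in (('brown neck',226,110,.025),('wr end',202,152,.003),('wr mid',172,156,.003),('tray',190,110,.01)): print(n,onz('scene',u,v,z))
E
```

```text
brown neck [ 0.52647442 -0.43156154  0.025     ]
wr end [ 0.63778199 -0.33585683  0.003     ]
wr mid [ 0.71526385 -0.35771138  0.003     ]
tray [ 0.61489427 -0.49040998  0.01      ]
```

Emit:
move_arm([
  [5,-20,20,0.05,-0.3],
  [8,-40,20,0.09,-0.3],
  [8,-45,10,0.09,-0.3],
  [8,-45,0,0.09,-0.3],
  [8,-45,0,0.09,-0.3],
  [8,-45,0,0.09,-0.3],
  [6,-45,0,0.09,-0.3],
  [6,-45,0,0.09,-0.3],
  [6,-45,0,0.09,-0.3],
  [4,-45,0,0.09,-0.3],
  [3,-45,0,0.09,-0.3],
  [0,-45,0,0.05,-0.3],
])

```text
time: 20.55
tool_pos: [0.5316, -0.2051, 0.2251]
tool_rot: [-3.138, 0.001, 0.811]
contact_force: [0.7, 0.1, 0.3]
opening: 0.0596
grip_force: 0.0
```

Emit:
move_arm([
  [0,-45,-10,0,-0.3],
  [0,-40,-20,0,-0.3],
  [0,-18,-20,0,-0.3],
  [0,0,0,0,-0.3],
  [0,0,0,0,-0.3],
  [0,0,0,0,-0.3],
])

```text
time: 21.15
tool_pos: [0.5327, -0.3054, 0.1775]
tool_rot: [3.142, -0.0, 0.809]
contact_force: [-0.6, 0.7, 0.1]
opening: 0.0597
grip_force: 0.0
```

```bash
python3 - <<'E'
from h import *
s=monitor.observe();print(s['time'],s['tool_pos'],s['tool_rot']);im=snap('wrist','w11.png')
for P in ([.533,-.307,.025],[.533,-.307,.003]): print(proj('wrist',P))
E
python3 asc.py pics/w11.png 220 130 140 140 120
```

```text
21.15 [ 0.53269691 -0.30540988  0.17749239] [ 3.14151983e+00 -2.92038950e-04  8.08880494e-01]
[284.70997243 195.80506252]
[284.70016767 191.30909982]
*****#####******###########****####################****##########*****######***####**##**###############*+**##*****#####
#****###*******#####%%#######*#####################*+**######*######****#####****########################**###****######
#####%#***###*#######%%##%%##############***########**###########%##*+++*#####***#################****#######*****###**#
##%#####**######**###############*###*******#############%%######%##*++**##*****####%%%##########*******###******####***
%%%###****#####***######***#**####****##***#######***################***######*########***############***********####***
########**#####%#####***####****##***########**#################%%%%################**+++**#**#####*******############**
****##############**#########***##**#########*########***###########################******###**#########################
***#########################***#############**########***###**#####################*#*****#######*#####
[... 6335 characters left out ...]
#**+**##*+**####**####*=-----::------------------------:-::---:::.........         .:----------
-:.         :+#%#********##*+**###*******####***=::-----:--------------::::::----::::::-::.........          .:---------
:.          .+###***#**+**####%%%##########****+=------::::---------::::---::---::::----:..........           .:--------
.           .=*######*******##%%###########**##+-------:::----------:::--------:::------:.........             .:-------
            .=*###########***##################+-------------:::---::::---------:-------:.........              .:------
            .=*#######*******###############%##+---:----------::------:::--:::----------:.........              .:------
```

Emit:
move_arm([
  [0,0,-40,0,-0.3],
  [0,0,-40,0,-0.3],
  [0,0,-40,0,-0.3],
  [0,0,-30,0,-0.3],
  [0,0,-14,0,-0.3],
  [0,0,-6,0,-0.3],
  [0,0,0,0,-0.3],
  [0,0,0,0,-0.3],
])

```text
time: 22.0
tool_pos: [0.5335, -0.3071, 0.0089]
tool_rot: [3.138, -0.0, 0.808]
contact_force: [0.1, 0.1, 1.3]
opening: 0.0594
grip_force: 0.0
```

Emit:
move_arm([
  [0,0,0,0,0.0],
  [0,0,0,0,0.2],
  [0,0,0,0,0.4],
  [0,0,0,0,0.6],
  [0,0,0,0,0.6],
  [0,0,0,0,0.6],
  [0,0,0,0,0.6],
], newtons=8)

```text
time: 22.7
tool_pos: [0.5326, -0.3068, 0.0074]
tool_rot: [3.141, -0.0, 0.808]
contact_force: [-0.2, -1.0, 4.2]
opening: 0.0326
grip_force: 8.0
```

```bash
python3 - <<'E'
from h import *
s=monitor.observe();print(s['time'],s['tool_pos'],s['contact_force'])
snap('wrist','w12.png');snap('side','d12.png')
for z in (.025,.003): print('tcp proj',proj('wrist',np.r_[s['tool_pos'][:2],z]))
E
python3 asc.py pics/w12.png 200 140 180 110 120
```

```text
22.7 [ 0.53264021 -0.30682104  0.0074422 ] [-0.1643497  -1.03161144  4.24163533]
tcp proj [282.64132684 269.95817035]
tcp proj [282.86353579 252.4531214 ]
%%##########***###########################**###**+++**##**#####****#######***+****######********####******##############
%%%%####%%####**################**+**######*####*****##**###******########**++++***###**##******########################
###%#####%%###********######*****+++**#######%###**#######%#####**####%%###*+==+****#***#*****##*#####%%##**###########*
##################****##****++***+++*###############***###%################*++++**#**********###**##%%%###**######**###*
#####******#***####*****************####**####********####################***+++**##**********##**######****####****##**
##************+*#####***++*###*****####***###******###**####################******#########***#*****+***++++********####
**++***#####**++***##*****#####***####****#####***############**#####%%%%%#################******#**+++++++++******#####
*****########*******#*****#%########******###########*****#########################*######*****###
[... 3194 characters left out ...]
#####+------=------::::::-------------------=+*##########################**##+----::--:--------
+**###***+++++*###############*=----------:::::::::::::-=-----------::-=+*####**###################*##*-----------------
:-=+++********################+----------:::::::::::::-----=+==-----:::::=***+==+=-=*#################+-::::----:::::::-
:::-=--+==++=+##########+++++=-----:. :::::::::::-----------*##**+=--:::::-:..==========+=-===+#####*+=-::::----:::::::-
:::::::::::::--=-====++=----------:.  .::::::--------------+#######*+=-::::.  :-============---=+=----:-:::------::::---
::--------:-----------------------:   .:::------------------+*##*###*=-::::.  .:-------=--==--=-----::--:::-----::::::::
```

```bash
python3 - <<'E'
from h import *
s=monitor.observe();t=s['tool_pos'];y=s['tool_rot'][2];d=np.array([np.cos(y),np.sin(y),0]);n=np.array([-d[1],d[0],0])
for a in (36,38,39,40,42): print(a,proj('wrist',np.r_[t[:2],0]+d*a/1e3+[0,0,.003]))
im=cv2.cvtColor(cv2.imread('pics/w12.png'),cv2.COLOR_BGR2HSV)
print([(r,int(im[r,270:300,1].mean()),int(im[r,270:300,2].mean())) for r in range(172,206,1)])
# disc edges at row ~ 215
for r in (210,218): 
  sat=im[r,:,1].astype(int); print(r,[(c,sat[c:c+3].mean().astype(int)) for c in range(200,380,4)])
E
```

```text
36 [282.82361335 195.16073702]
38 [282.81767935 191.77167484]
39 [282.81469721 190.06849253]
40 [282.8117049  188.35950339]
42 [282.80568956 184.9239855 ]
[(172, 120, 226), (173, 119, 228), (174, 117, 230), (175, 117, 230), (176, 118, 230), (177, 118, 230), (178, 119, 230), (179, 120, 227), (180, 121, 223), (181, 123, 220), (182, 124, 218), (183, 124, 213), (184, 125, 210), (185, 125, 211), (186, 125, 212), (187, 125, 200), (188, 83, 168), (189, 32, 175), (190, 18, 195), (191, 20, 200), (192, 21, 200), (193, 21, 200), (194, 21, 200), (195, 20, 200), (196, 21, 200), (197, 21, 201), (198, 20, 201), (199, 20, 202), (200, 20, 202), (201, 20, 203), (202, 20, 203), (203, 20, 203), (204, 20, 203), (205, 20, 203)]
210 [(200, np.int64(123)), (204, np.int64(123)), (208, np.int64(130)), (212, np.int64(124)), (216, np.int64(123)), (220, np.int64(127)), (224, np.int64(123)), (228, np.int64(125)), (232, np.int64(113)), (236, np.int64(20)), (240, np.int64(19)), (244, np.int64(19)), (248, np.int64(21)), (252, np.int64(20)), (256, np.int64(20)), (260, np.int64(20)), (264, np.int64(20)), (268, np.int6
[... 851 characters left out ...]
248, np.int64(20)), (252, np.int64(20)), (256, np.int64(19)), (260, np.int64(21)), (264, np.int64(19)), (268, np.int64(21)), (272, np.int64(20)), (276, np.int64(18)), (280, np.int64(19)), (284, np.int64(20)), (288, np.int64(19)), (292, np.int64(20)), (296, np.int64(21)), (300, np.int64(20)), (304, np.int64(20)), (308, np.int64(20)), (312, np.int64(20)), (316, np.int64(20)), (320, np.int64(21)), (324, np.int64(20)), (328, np.int64(21)), (332, np.int64(21)), (336, np.int64(21)), (340, np.int64(90)), (344, np.int64(125)), (348, np.int64(124)), (352, np.int64(117)), (356, np.int64(112)), (360, np.int64(121)), (364, np.int64(115)), (368, np.int64(120)), (372, np.int64(118)), (376, np.int64(123))]
```

Emit:
move_arm([
  [0,0,0,0,0.7],
  [0,0,0,0,0.7],
  [0,0,10,0,0.7],
  [0,0,30,0,0.7],
  [0,0,45,0,0.7],
  [0,10,45,0,0.7],
  [0,30,35,0,0.7],
  [0,45,20,0,0.7],
  [-1,45,8,0,0.7],
  [-1,35,0,0,0.7],
  [-1,15,0,0,0.7],
  [0,0,0,0,0.7],
], newtons=50)

```text
time: 24.0
tool_pos: [0.5287, -0.1245, 0.1999]
tool_rot: [-3.14, 0.0, 0.811]
contact_force: [-0.9, -0.9, -1.9]
opening: 0.032
grip_force: 50.0
```

Emit:
move_arm([
  [0,0,0,0,0.7],
  [0,0,0,0,0.7],
])

```text
time: 24.2
tool_pos: [0.5293, -0.1278, 0.1996]
tool_rot: [-3.141, 0.001, 0.807]
contact_force: [0.8, -0.3, -1.3]
opening: 0.0316
grip_force: 50.0
```

```bash
python3 - <<'E'
from h import *
s=monitor.observe();print(s['time'],s['tool_pos'],s['tool_rot'],s['contact_force'],s['opening'])
snap('wrist','w13.png')
p=proj('wrist',[.590,-.062,.101]);print(p, proj('wrist',[.59,-.062,.08]))
open('/tmp/p','w').write('%d %d'%tuple(p))
E
read a b < /tmp/p; python3 asc.py pics/w13.png $((a-55)) $((b-50)) 110 100 110
```

```text
24.2 [ 0.52929474 -0.12781567  0.19964605] [-3.14132463e+00  6.43351963e-04  8.06515357e-01] [ 0.77280824 -0.25025753 -1.34409802] 0.031556231191662364
[281.41414071 105.84935235] [281.68787519 107.16033263]
++====+*#%@@@@@@@@@@@@@@@@@@@@@@@@@@@@@%#+++#@@@@@@@@@@@@@@%%%@%%@@@@@@@@@@@@@%++++++%@@@@@@@%#@@@@%*===+#@@@@
#*#*++====+*%@@@@@@%%@@@@@@@@@@@@@@@@@@@@%###%%%%%%%%%%%%%%%%%%%%%%%%%%%@@@@@@@%#%%#%@@@@@@@@%#%@@@%+===+#@@@@
@@@@%*+++=====*#%@%+=#@@@@@@@@@@@@@@@@@%###%%%%%#####************####%#%%%%%%@@@@@@@@@@@@@@@@#===+*++==+#@@@@@
@@@@@@%****++======--*@@@@@@@@@@@@@@%#+===+*#*++=================++++***######%%%@@@@@@@@@@@%*---==+===+#@@@@@
@@@@@@@@@@%***++===-=%@@@@@@@@@@@%*+====================================++**##*++#%%@@@@@@@@@%*===++=+*#@@@@@@
@@@@@@@@@@@@@@@#***+++++*%@@@@@@#+--=========---------------------=================+#%@@@@@@@@#+++++++#@@@@@@@
@@@@@@@@@@@@@@@@@@@%#*++++*%@%@%#+======-------:------------------------=============+*%%@@@@@@%*+++++#@@@@@@@
@@@@@@@@@@@@@@@@@@@@@@@%**#%%%%#+==----:::::::-:----------------------------========--=+#%@@@@@@@%%%%%@@@@@@@@
@@@@
[... 4512 characters left out ...]
===-==========+++++++*#%@@@@@@@#*+
@@@@@@#+-==+=+=+#%@@@@@@@@@%#***+==-------=====------------------==========----=========++++++++#%@@@@@@@@@@%%
@@@@@#=-=+=====+#@@@@@@@@@@@@%##**++=====-----===========================----==========+++++++*%@@@@@@@@@@@@@@
@@@@#====+=+==+*%@@@@@@@@@@@@@@%##******+=====----------===========================+++++++++*%@@@@@@@@@@@@@@@@
@@@*=-======+*%@@@@@@%##%%@@@@@@@@%#*****++=====================================+++++++***+**##%%%%@@@@@@@@@@@
@@*========*%@@@@@@@@%#*+#@@@@@@@@@@%%###**++======+==========================+++++++++#%%%**#%%%#%%%%%@@@@@@@
%*--======+#@@@@@@@@@@@%++*#%%@@@@@@@@@@@%%%#*+*++++++==================+++++++++++*#**#%@@%%%@@@@@%%%%%%%@@@@
```

The view shows five lit balls plus the shaded one beside the stud, so all six are in. The stud is at (282,103.6) px. Combining both yaw views cancels the camera bias and puts the stud axis at (0.590, -0.0613).

Emit:
move_arm([
  [7,8,0,0,0.7],
  [15,16,-5,0,0.7],
  [18,20,-15,0,0.7],
  [13,14,-20,0,0.7],
  [6,6.5,-20,0,0.7],
  [1.7,2,-14,0,0.7],
  [0,0,-8,0,0.7],
  [0,0,0,0,0.7],
  [0,0,0,0,0.7],
  [0,0,0,0,0.7],
])

```text
time: 25.25
tool_pos: [0.5905, -0.0606, 0.1192]
tool_rot: [3.14, -0.001, 0.807]
contact_force: [-0.2, -0.3, -1.1]
opening: 0.0317
grip_force: 50.0
```

```bash
python3 - <<'E'
from h import *
s=[monitor.observe() for _ in range(1)][0];print(s['time'],s['tool_pos'],s['tool_rot'],s['contact_force'],s['torque'])
E
```

```text
25.25 [ 0.59049867 -0.06062114  0.11917608] [ 3.13981389e+00 -9.68501850e-04  8.07032314e-01] [-0.15721105 -0.31444297 -1.10663351] [ 2.84881350e-05 -1.03752492e-01 -1.15196597e-02]
```

Emit:
move_arm([
  [-0.5,-0.7,-3,0,0.7],
  [0,0,-3,0,0.7],
  [0,0,-3,0,0.7],
  [0,0,-2,0,0.7],
  [0,0,-2,0,0.7],
  [0,0,0,0,0.7],
  [0,0,0,0,0.7],
])

```text
time: 25.95
tool_pos: [0.5896, -0.0607, 0.105]
tool_rot: [3.141, -0.0, 0.808]
contact_force: [-0.5, 0.1, -1.0]
opening: 0.0321
grip_force: 50.0
```

Emit:
move_arm([
  [0,0,-1,0,0.7],
  [0,0,-1,0,0.7],
  [0,0,0,0,0.7],
  [0,0,0,0,0.7],
])

```text
time: 26.35
tool_pos: [0.5898, -0.0609, 0.1033]
tool_rot: [3.141, -0.0, 0.808]
contact_force: [0.6, -1.3, 0.1]
opening: 0.0313
grip_force: 50.0
```

Emit:
move_arm([
  [0,0,-1,0,0.7],
  [0,0,-1,0,0.7],
  [0,0,0,0,0.7],
])

```text
time: 26.65
tool_pos: [0.5903, -0.0613, 0.102]
tool_rot: [3.139, -0.001, 0.808]
contact_force: [0.0, -2.3, 4.3]
opening: 0.0317
grip_force: 50.0
```

Emit:
move_arm([
  [0,0,-1,0,0.7],
  [0,0,-1,0,0.7],
  [0,0,0,0,0.7],
])

```text
time: 26.95
tool_pos: [0.5907, -0.0615, 0.1012]
tool_rot: [3.138, -0.001, 0.808]
contact_force: [-0.6, -2.4, 11.8]
opening: 0.0317
grip_force: 50.0
```

Emit:
move_arm([
  [0,0,-1,0,0.7],
  [0,0,-1,0,0.7],
  [0,0,0,0,0.7],
])

```text
time: 27.25
tool_pos: [0.5909, -0.0616, 0.1002]
tool_rot: [3.137, -0.002, 0.808]
contact_force: [-2.9, -3.1, 16.8]
opening: 0.0318
grip_force: 50.0
```

Emit:
move_arm([
  [-0.7,-0.7,0,0,0.7],
  [0,0,0,0,0.7],
])

```text
time: 27.45
tool_pos: [0.5906, -0.0619, 0.1001]
tool_rot: [3.136, -0.003, 0.808]
contact_force: [-1.7, -0.4, 16.8]
opening: 0.0319
grip_force: 50.0
```

Emit:
move_arm([
  [-0.5,-0.5,-1,0,0.7],
  [0,0,-1,0,0.7],
  [0,0,0,0,0.7],
])

```text
time: 27.75
tool_pos: [0.5904, -0.0621, 0.0986]
tool_rot: [3.136, -0.004, 0.808]
contact_force: [-2.5, 1.1, 18.5]
opening: 0.0318
grip_force: 50.0
```

Emit:
move_arm([
  [-0.4,0,-1,0,0.7],
  [0,0,-1,0,0.7],
  [0,0,0,0,0.7],
])

```text
time: 28.05
tool_pos: [0.5899, -0.0621, 0.0949]
tool_rot: [3.137, -0.003, 0.808]
contact_force: [4.3, -0.4, 3.7]
opening: 0.0316
grip_force: 50.0
```

Emit:
move_arm([
  [0,0,-1,0,0.7],
  [0,0,-1,0,0.7],
  [0,0,0,0,0.7],
])

```text
time: 28.35
tool_pos: [0.589, -0.062, 0.0897]
tool_rot: [3.14, -0.001, 0.808]
contact_force: [9.1, -1.3, -10.7]
opening: 0.0317
grip_force: 50.0
```

The cover has snapped past the balls and the push has turned into a pull. I'll go on down to home and relieve the sideways force.

Emit:
move_arm([
  [0.6,0,-1,0,0.7],
  [0.3,0,-1,0,0.7],
  [0,0,0,0,0.7],
])

```text
time: 28.65
tool_pos: [0.5885, -0.0618, 0.088]
tool_rot: [-3.14, 0.001, 0.808]
contact_force: [3.5, -0.7, -8.0]
opening: 0.0319
grip_force: 50.0
```

Emit:
move_arm([
  [0,0,-1,0,0.7],
  [0,0,-1,0,0.7],
  [0,0,0,0,0.7],
])

```text
time: 28.95
tool_pos: [0.5887, -0.0618, 0.0875]
tool_rot: [3.142, 0.0, 0.808]
contact_force: [1.1, -0.2, 1.4]
opening: 0.0315
grip_force: 50.0
```

Emit:
move_arm([
  [0,0,-1,0,0.7],
  [0,0,-1,0,0.7],
  [0,0,0,0,0.7],
  [0,0,0,0,0.7],
])

```text
time: 29.35
tool_pos: [0.5887, -0.0619, 0.0874]
tool_rot: [3.141, -0.0, 0.808]
contact_force: [-5.3, 1.2, 14.8]
opening: 0.0318
grip_force: 50.0
```

Emit:
move_arm([
  [0,0,-1,0,0.7],
  [0,0,-1,0,0.7],
  [0,0,0,0,0.7],
  [0,0,0,0,0.7],
])

```text
time: 29.75
tool_pos: [0.5887, -0.0619, 0.0873]
tool_rot: [3.14, -0.001, 0.808]
contact_force: [-10.3, 1.3, 27.6]
opening: 0.0318
grip_force: 50.0
```

Emit:
move_arm([
  [-0.7,0,0,0,0.7],
  [0,0,0,0,0.7],
  [0,0,0,0,0.7],
  [0,0,0,0,0.7],
  [0,0,0,0,0.7],
  [0,0,0,0,0.7],
])

```text
time: 30.35
tool_pos: [0.5887, -0.0619, 0.0873]
tool_rot: [3.138, -0.002, 0.808]
contact_force: [-7.8, 2.2, 26.8]
opening: 0.0318
grip_force: 50.0
```

```bash
python3 - <<'E'
from h import *
snap('scene','s14.png');snap('side','d14.png')
s=monitor.observe();print(s['time'],s['tool_pos'],s['contact_force'])
print(proj('scene',[.47,.305,.02]),proj('side',[.59,-.062,.08]))
a=cv2.imread('pics/scene0.png').astype(int);b=cv2.imread('pics/s14.png').astype(int)
for n,(u,v) in dict(brown=(402,292),orange=(428,375),adapter=(370,248),nut=(262,342),pulley=(292,398),brcov=(226,114),wrench=(172,155),plug=(328,172)).items(): print(n,np.abs(a-b)[v-14:v+14,u-16:u+16].mean().round(1))
E
python3 asc.py pics/d14.png 255 195 90 60 100; python3 asc.py pics/s14.png 340 310 70 50 90
```

```text
30.45 [ 0.58872114 -0.06185508  0.08732326] [-6.57333651  1.99151903 25.57320681]
[384.83671815 333.63323013] [301.60953564 225.42397822]
brown 5.0
orange 6.3
adapter 8.4
nut 7.5
pulley 6.0
brcov 16.3
wrench 8.9
plug 52.1
###########**++===--===+**#####+----:::::...........:::::........::::::--:-=**+:......::::::..:+*+-:
############**+==-::::-=+******:...:::-----::::..........................::-==:........::::..:=*#**=
**##########*++==-::--::::::-::..............::====--::...............................:::::.:=*####*
***#########*+=====+**++++=-:............::..:-+*##**+++=-:::::.......................:::..-+*######
*###########*+===+*****##***=::.........:::.::-+*******+-....::........................:...=*#######
****#########****####**####*+--.........:::::::::::-==-:.............  .=+=:.............----=*#####
*########*******########*****++==--::...:-==---==---::.............:...=+*+=:::........:-==----=*###
###*####*****########****************=--=====--=****+=:...........::...+******+=--::.::-===-----=+*#
##***####****########*###***###***###*+=====-..=***##+-..........:::::
[... 5242 characters left out ...]
++++======+++++++++++++++===**+****++*+++++===++**+++++******++
**********+***************+++++***+*********+++***+++++*****++++++++++++++++++++++*****+++
+*******++++********++++++++*************+*++++*************+++++++******+++++++++******++
+***+++++++++******+++++++++*************+++++*******************+++*****++*********++****
****+++++++*****++++++++++***+++*****++++++++++**+*****++++++****+++++***++***++++**++****
****++****+****+++++*+++++****++++***++++++++++********+++++*****++++++++**++++===++++****
********++++++++++++++++++++****+++++++++***********+++****+*****++++++**+++++=-::::-=====
*******+++++++++******++********+++**++************++++**+++*********++***++++=::::::::-::
```

```bash
python3 -c "
from cell import workorder
print(workorder.hand_in())"
```

```text
the job is handed in; nothing more can be done
None
```

The job is handed in: all six balls are in the clutch, the empty cup stands upright on the bench about 13 mm back from its original spot, and the cover is clicked fully home, still held by the neck and pressed down with about 26 N.

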